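# Stow a vice jaw under the flush deck hatch

### The arm

A 7-joint arm with a two-finger parallel gripper is mounted at the origin on the work surface. World frame = base frame: x ahead of the robot, y to its left, z up, the work surface at z = 0. Lengths are in m, angles in rad, forces in N, time in s.
With the tool pointing down it reaches from about 0.4 to 0.9 m from the base axis. Payload 5.5 kg.
Tool frame: the origin (TCP) lies between the finger pads; the fingertips stand 14 mm ahead of it and the grasp point (between the pads) lies 5 mm behind it; x points along the fingers, y is the direction in which the jaws open and shut, and the axes are right-handed (so a half turn about x gives the same grasp; the last joint's range is limited). The gripper opens to 92 mm and grips with 3 to 60 N. Pads are 19 mm wide; open, the fingers measure 130 mm over their backs; the gripper's body (75 mm by 190 mm) begins 47 mm behind the grasp point.
Start: joints at [-0.871, 0.501, -0.427, 1.55, 0.221, 1.138, -0.21], TCP at [0.275, 0.589, 0.241] pointing down, gripper open.
Joint ranges: [-2.88, 2.88], [-0.31, 2.03], [-1.54, 1.56], [0.2, 2.42], [-1.41, 4.55], [0.19, 2.02], [-2.57, 2.57]. Speed limits (rad/s): [2.57, 2.57, 3.14, 3.14, 3.14, 3.14, 3.14].

### API

Orientations are given as a 3x3 rotation matrix whose columns are the frame's x, y, z axes.
In Python, from station import arm gives the robot as it stands. The module is installed in compiled form; this text tells all that it offers.
- The arm moves only by the shell command python3 -m crank 'ROWS' [FORCE]. ROWS is JSON, a list of rows, each a list of 7 numbers: the shift along the tool's x, y, z in mm, then the turn, a rotation vector about the tool's x, y, z in degrees, then the opening, from 0 (shut) to 1 (fully open). In form: [[x, y, z, ax, ay, az, grip], ...]. A call has 1 to 8 rows; each row is the pose to reach, as a shift and turn from the pose commanded when the call began, along the tool's axes at that moment; what a row does not reach only later rows make up. A row lasts 1/12 s, in which the tool goes at most 41.7 mm and 7.16 degrees, less where a joint would pass 70% of its speed; a pose out of reach is approached as far as the arm can. A call with a gripper value outside its range is refused whole. The fingers move at their own pace and stop on an object; FORCE is the grip in N (left out, the last holds). Time passes only in rows, so rows that repeat a pose let the fingers close. It gives the time, the measured TCP pose, the force and the opening at its end, in the units of the state.
- arm.get_obs(): the state, without advancing time (a new reading comes with each control period).
- arm.read_camera(name): name is "side" or "top"; returns the picture (400x640x3 uint8, red, green, blue); there is no depth.
- arm.calibration(name): a dict with "intrinsics" (3x3 intrinsics, pixels), "k1" (the pictures are not rectified: a ray, as slopes to the right and down, at radius r is drawn at 1 + k1 r^2 times it, then the intrinsics apply), "eye" and "orientation" of the camera in the world. Camera axes: x right, y up, looking along -z (the intrinsics and any distortion apply to the point x, -y, -z); pixel columns grow to the right and rows downward; lengths in m; the calibration is good to about 2 mm. A picture is of the moment at which its call begins. calibration takes no time and is no camera call.
- arm.hand_in(): hands the job in, once; it reports no verdict.
The state is a dict: "time_s": time; "qpos": joint angles; "joint_velocities": joint speeds; "joint_efforts": joint torques, N m; "tcp_pos": TCP position; "ee_rot": TCP orientation; "wrist_force": force on the tool from outside, world axes, zero at the start; "ft_torque": the same for the moment, N m; "grip_width": opening from 0.0 (shut) to 1.0 (fully open).
Only numpy, scipy, OpenCV 4.12 (cv2) and the standard library are available. Lean on these libraries where they do the work, as an engineer would, in place of code of your own. Each camera call takes 0.05 s, during which the arm holds its last target.

### The job

Flip up the recessed ring pull of the flush hatch in the bench deck while the hatch is still shut, then lift the hatch and swing it right back until it stands fully open against its stop. Then lay the spare vice jaw flat on the floor of the compartment underneath, setting it down gently rather than dropping it. Leave the hatch standing open, and do not disturb the spray can, the hammer or the wrench.

Things in the scene. Friction and masses are not known exactly. Their poses are not given: they have to be found in the camera images.
- deck: Grey chequer-plate bench deck, 300 (its x) x 320 (its y) x 85 mm high, fixed; origin at the centre of its underside, z up. In its top a flush aluminium hatch, 196 x 196 x 6 mm, centred on the origin. The hatch's hinge line runs along the deck's x axis at y = +98 mm, z = 85 mm; its free edge is at y = -98 mm when shut, so it swings up and over to the deck's +y side.
- hatch (a joint): Angle of the hatch in rad: 0 shut and flush, 1.57 upright, 1.80 fully open, leaning back on its stop. About 0.45 kg; the hinge is stiff (about 0.55 N m of friction), so the hatch stays at any angle where it is left.
- ring (a joint): Angle of the ring pull against the hatch in rad: 0 folded flat in its recess (pointing from its pivot to the hatch's hinge, deck +y), 1.57 square to the hatch, 2.2 its limit, leaning to the free edge. Turns easily, stays where left. Its pivot is parallel to the hinge, 174 mm from it, 5 mm below the hatch's top face: hatch shut, at deck x = 0, y = -76, z = 80 mm.
- ring_bar (a point): Middle of the ring pull's straight grip bar: steel, 8 mm thick, 32 mm long, along deck x, 45 mm from the ring's pivot. D-shaped ring, 58 mm wide outside; free inside: 42 mm wide, 37 mm from pivot to bar. Flat, its top is 1 mm below the hatch's face in a recess 24 mm deep, 66 mm wide, reaching 32 mm past the bar's centre to the hinge side: a finger fits each side of the bar.
- hatch_edge (a point): Middle of the hatch's free edge, on its top face, 196 mm from the hinge line. On the underside the recess shows as a cup 70 mm wide (along the hinge), standing out 27 mm from the top face, in the middle from 12 to 101 mm from this edge; the rest of the underside is flat.
- well_floor (a point): Centre of the compartment's floor under the hatch, 12 mm above the bench at the deck's centre; axes as the deck's. The compartment is 180 x 180 mm inside and 73 mm deep below the deck's top.
- jaw: Spare vice jaw: a steel bar 100 (its x) x 24 (its y) x 14 mm thick (its z) with two screw holes and grooves, lying flat on the bench to the right of the deck (robot's view), about 0.25 kg; origin at the centre of its underside.
- spray_can: Bystander: upright grey spray can, 54 mm across, 150 mm tall; origin at the centre of its underside.
- hammer: Bystander: hammer lying on the bench left of the deck, along its x axis.
- wrench: Bystander: wrench lying on the bench right of the jaw, along its x axis.
Things that resemble listed ones, but are neither listed nor needed, are in the scene too. Leave any orange or red look-alike of the jaw alone.

How it is judged:
By the outcome, as a careful person would: the job done as asked, in the order asked, and still so for the second after the job is handed in, with the robot touching nothing.
It also fails if it takes over 72 s, if anything falls off the work surface, if the arm or the gripper's body presses on something with over 40 N, if the wrist force passes 120 N, or if a joint passes its speed limit or range.

## Working session

There is one attempt and no reset: what is moved stays moved. The work goes in short steps, Python scripts to look and compute and a shell command to move; the robot and the scene stay as the last step left them, time stands still between calls to the robot, and variables do not carry over. Pictures are saved under pics/ and viewed, and the job is handed in when it is done.

```bash
mkdir -p pics; python3 - <<'E'
from station import arm
import cv2
o=arm.get_obs()
for k,v in o.items(): print(k,v)
for n in("side","top"):
    im=arm.read_camera(n); cv2.imwrite(f"pics/{n}0.png",im[:,:,::-1])
    print(n,arm.calibration(n))
E
```

```text
time_s 0.0
qpos [-0.87080118  0.50186343 -0.42680814  1.55143268  0.22080296  1.13831723
 -0.21031541]
joint_velocities [ 0.00058998 -0.0003375   0.00107397  0.00021133 -0.00078586  0.00022184
 -0.00071937]
joint_efforts [-4.49153558e-04 -5.66600096e+01 -5.81669167e+00 -2.79121095e+01
 -6.86010299e-02  3.07147927e-02  1.89923530e-04]
tcp_pos [0.27472267 0.58834718 0.23967727]
ee_rot [[-8.95688530e-04  4.22989589e-01  9.06134099e-01]
 [-1.74438697e-03  9.06132423e-01 -4.22990530e-01]
 [-9.99998077e-01 -1.95951628e-03 -7.37548920e-05]]
wrist_force [ 0.39255951 -0.29085063  0.1639565 ]
ft_torque [ 0.04277158 -0.01669954  0.05315362]
grip_width 1.0004695477286614
side {'intrinsics': array([[460.78396084,   0.        , 314.80398695],
       [  0.        , 460.78396084, 199.78781628],
       [  0.        ,   0.        ,   1.        ]]), 'k1': 0.00499853377321452, 'eye': array([ 0.25155666, -0.92974215,  1.00765179]), 'orientation': array([[ 0.95390089,  0.19588907, -0.22737759],
       [-0.29986963,  0.65313739, -0.69533427],
       [ 0.01230042,  0.73146361,  0.68176952]])}
top {'intrinsics': array([[450.14903016,   0.        , 328.63290784],
       [  0.        , 450.14903016, 198.73733098],
       [  0.        ,   0.        ,   1.        ]]), 'k1': -0.12236662177351511, 'eye': array([0.44955229, 0.01309596, 1.25058249]), 'orientation': array([[ 0.00888201,  0.99610371, -0.08774116],
       [-0.99995895,  0.00900506,  0.00100679],
       [ 0.00179298,  0.08772862,  0.9961428 ]])}
```

View pics/side0.png

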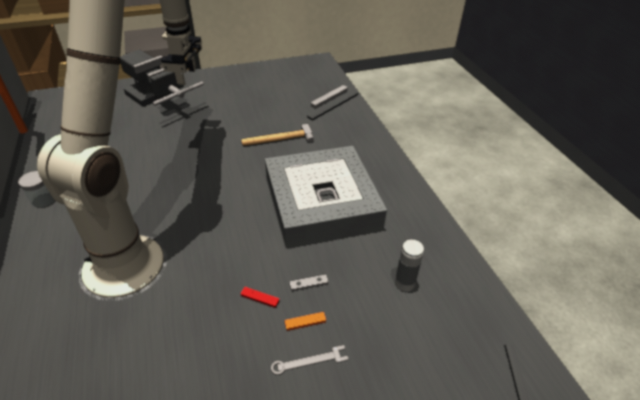

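View pics/top0.png

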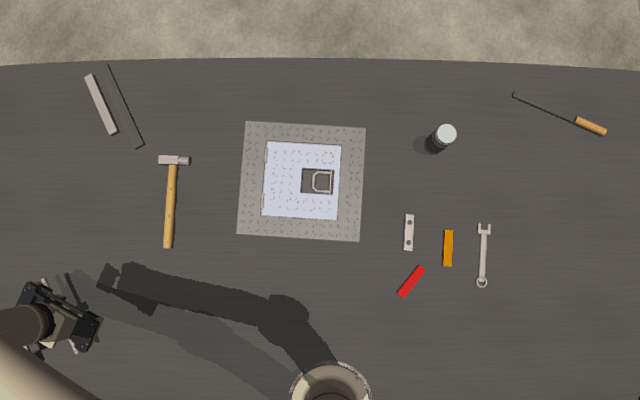

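```bash
cat > h.py <<'E'
import numpy as np, cv2
from station import arm
def proj(n,P):
    c=arm.calibration(n);P=np.atleast_2d(P)
    p=(P-c['eye'])@c['orientation']
    s=np.c_[p[:,0]/-p[:,2],-p[:,1]/-p[:,2]]
    s*= (1+c['k1']*(s**2).sum(1))[:,None]
    K=c['intrinsics']
    return s@K[:2,:2].T+K[:2,2]
def ray(n,uv):
    c=arm.calibration(n);uv=np.atleast_2d(np.float64(uv));K=c['intrinsics']
    d=(uv-K[:2,2])/K[0,0]; s=d.copy()
    for _ in range(20): s=d/(1+c['k1']*(s**2).sum(1))[:,None]
    return c['eye'], np.c_[s[:,0],-s[:,1],-np.ones(len(s))]@c['orientation'].T
def onz(n,uv,z):
    e,d=ray(n,uv); return e+d*((z-e[2])/d[:,2])[:,None]
def crop(n,x0,y0,x1,y1,s,out,im=None):
    im=arm.read_camera(n)[:,:,::-1] if im is None else im
    c=cv2.resize(im[y0:y1,x0:x1],None,fx=s,fy=s,interpolation=cv2.INTER_CUBIC)
    cv2.imwrite(out,c)
E
python3 - <<'E'
from h import *
t=cv2.imread("pics/top0.png")
crop("top",230,110,380,250,4,"pics/topdeck.png",t)
crop("top",380,190,500,300,5,"pics/topjaw.png",t)
E
```

```text
(no output)
```

View pics/topdeck.png

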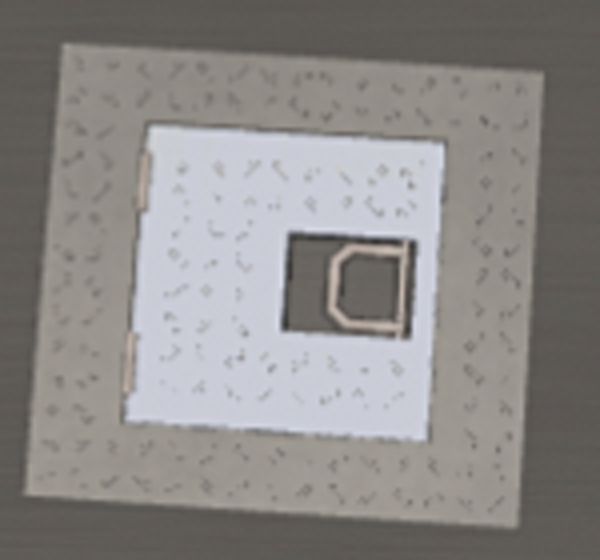

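View pics/topjaw.png

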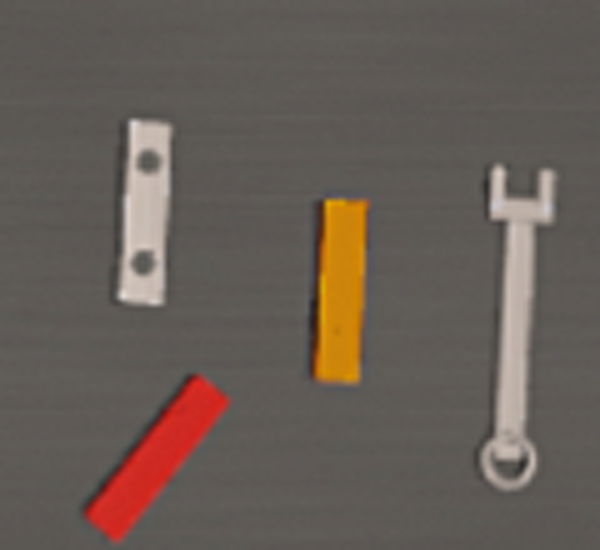

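```bash
cat > fit.py <<'E'
from h import *
from scipy.optimize import least_squares
f=lambda c,s,o:(np.array(c)+.5)/s-.5+np.array(o)
def fit2(M,W):
    r=least_squares(lambda p:((np.c_[np.cos(p[2])*M[:,0]-np.sin(p[2])*M[:,1],np.sin(p[2])*M[:,0]+np.cos(p[2])*M[:,1]]+p[:2])-W).ravel(),[*W.mean(0),0])
    return r.x,r.fun.reshape(-1,2)
E
python3 - <<'E'
from fit import *
# deck: image up=+x, left=+y ; corners order: up-left,up-right,low-right,low-left
c=f([(149,125),(445,142),(430,440),(126,423),(64,44),(543,73),(518,526),(26,494)],4,(230,110))
W=onz("top",c,.085)[:,:2]
S=np.array([(1,1),(1,-1),(-1,-1),(-1,1)])
M=np.r_[S*98,S*[150,160]]/1e3
p,r=fit2(M,W);print("deck",p,np.degrees(p[2]));print((r*1e3).round(1))
c=f([(129,119),(171,124),(163,304),(118,299)],5,(380,190))
W=onz("top",c,.014)[:,:2]
M=S*[50,12]/1e3
p,r=fit2(M,W);print("jaw",p,np.degrees(p[2]));print((r*1e3).round(1))
s=cv2.imread("pics/side0.png")
crop("side",255,135,395,250,5,"pics/sidedeck.png",s)
crop("side",230,260,360,350,5,"pics/sidejaw.png",s)
E
```

```text
deck [ 0.60090759  0.08350733 -0.0528182 ] -3.026260173489642
[[-0.1 -0.1]
 [-0.6 -0.5]
 [-0.2  1.4]
 [ 1.  -0.4]
 [ 0.3  0.8]
 [ 0.9 -0.5]
 [-0.4 -0.5]
 [-0.9 -0.1]]
jaw [ 0.46892984 -0.20932953 -0.05952956] -3.41079270819871
[[-0.2  0.1]
 [ 1.  -0.5]
 [ 0.2  0.6]
 [-1.  -0.3]]
```

View pics/sidedeck.png

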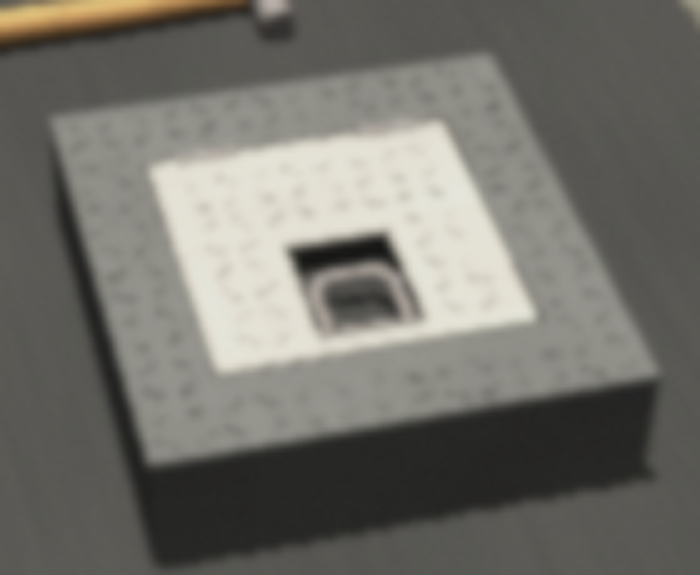

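View pics/sidejaw.png

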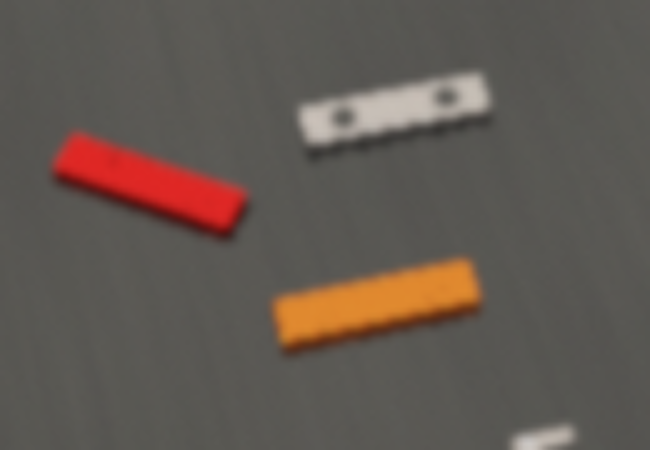

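```bash
python3 - <<'E'
from fit import *
c=f([(52,118),(655,375),(150,467),(490,52),(152,165),(442,122),(535,318),(222,374)],5,(255,135))
W=onz("side",c,.085)[:,:2]
M=np.array([(-150,160),(150,-160),(-150,-160),(150,160),(-98,98),(98,98),(98,-98),(-98,-98)])/1e3
p,r=fit2(M,W);print("deck side",p,np.degrees(p[2]));print((r*1e3).round(1))
print("bar top",onz("top",f([(333,290),(404,290)],4,(230,110)),.08))
print("bar side",onz("side",f([(358,268),(369,325)],5,(255,135)),.08))
c=f([(302,106),(486,72),(491,108),(311,147)],5,(230,260))
W=onz("side",c,.012)
print("jaw side",W.mean(0))
print("holes side",onz("side",f([(343,118),(446,97)],5,(230,260)),.014).mean(0),"top",onz("top",f([(149,162),(143,262)],5,(380,190)),.014).mean(0))
print("can",onz("top",[445,133],.15),"ham",onz("top",[174,160],.02),"wrench",onz("top",[483,229],.005))
E
```

```text
deck side [ 0.60379028  0.07933436 -0.05288527] -3.0301030359661
[[-1.4  0.6]
 [ 3.  -1.6]
 [ 0.1  1. ]
 [-0.6 -1.9]
 [-2.5  1.2]
 [ 1.5  1.7]
 [ 2.7 -1.8]
 [-2.9  1. ]]
bar top [[0.59597081 0.05357997 0.08      ]
 [0.5963878  0.00708282 0.08      ]]
bar side [[0.60956042 0.05565085 0.08      ]
 [0.59968172 0.0055967  0.08      ]]
jaw side [ 0.47404226 -0.21338628  0.012     ]
holes side [ 0.47193788 -0.21397307  0.014     ] top [ 0.46857278 -0.20970191  0.014     ]
can [[ 0.71514563 -0.27927107  0.15      ]] ham [[0.66322213 0.44706848 0.02      ]] wrench [[ 0.47793381 -0.42207761  0.005     ]]
```

```bash
python3 -m crank '[[80,-349,523,-22,0,0,0.2],[80,-349,523,-22,0,0,0.2],[80,-349,523,-22,0,0,0.2],[80,-349,523,-22,0,0,0.2],[80,-349,523,-22,0,0,0.2],[80,-349,523,-22,0,0,0.2],[80,-349,523,-22,0,0,0.2],[80,-349,523,-22,0,0,0.2]]' 20
```

```text
time_s: 0.77
tcp_pos: [0.447, 0.3042, 0.1982]
ee_rot: [[-0.0, 0.053, 0.999], [-0.0, 0.999, -0.053], [-1.0, -0.0, -0.0]]
wrist_force: [0.5, 0.2, -0.2]
grip_width: 0.468
```

```bash
python3 -m crank '[[38,-245,167,0,0,0,0.2],[38,-245,167,0,0,0,0.2],[38,-245,167,0,0,0,0.2],[38,-245,167,0,0,0,0.2],[38,-245,167,0,0,0,0.2],[38,-245,167,0,0,0,0.2],[38,-245,167,0,0,0,0.2],[38,-245,167,0,0,0,0.2]]'; python3 - <<'E'
from h import *
o=arm.get_obs();print(o['tcp_pos'])
crop("top",230,110,380,250,4,"pics/t1.png")
crop("side",245,75,405,245,4,"pics/s1.png")
p=o['tcp_pos']-[0,0,.014]
print((proj("top",p)-[230,110])*4,(proj("side",p)-[245,75])*4)
E
```

```text
time_s: 1.43
tcp_pos: [0.603, 0.0427, 0.1591]
ee_rot: [[0.0, 0.063, 0.998], [-0.005, 0.998, -0.063], [-1.0, -0.005, 0.0]]
wrist_force: [0.9, -1.3, 0.5]
grip_width: 0.198
[0.60299034 0.0427048  0.15910669]
[[345.72268178 264.321375  ]] [[324.48940942 398.96260619]]
```

View pics/t1.png

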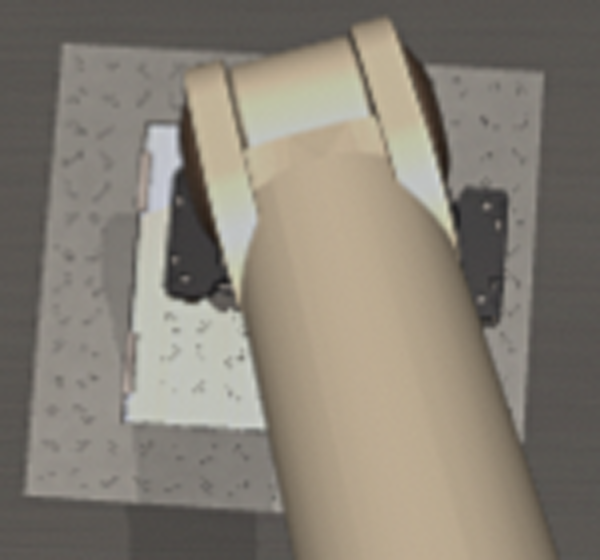

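View pics/s1.png

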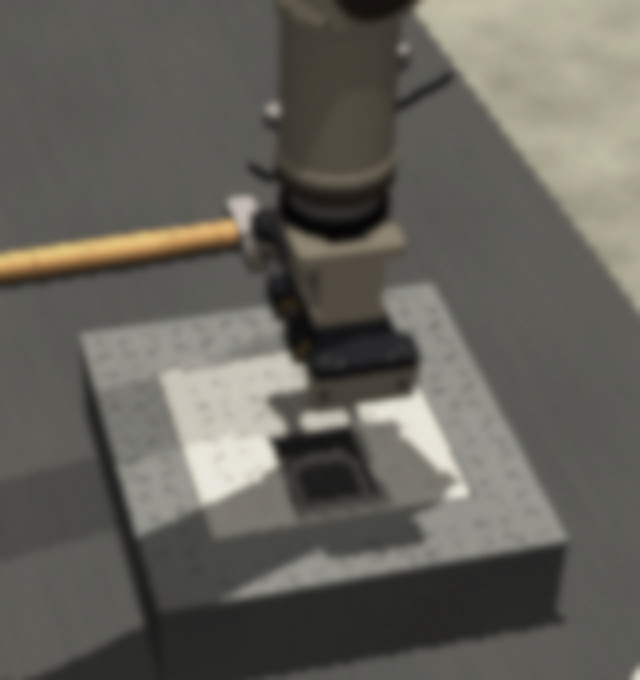

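```bash
python3 -m crank '[[20,6,-2,0,0,0,0.2],[50,6,-2,0,0,0,0.2],[50,6,-2,0,0,0,0.2],[50,6,-2,0,0,0,0.2]]'; python3 - <<'E'
from h import *
o=arm.get_obs();print(o['tcp_pos'],o['joint_velocities'].round(3))
p=o['tcp_pos']-[0,0,.014]
im=arm.read_camera("side")[:,:,::-1]
crop("side",275,135,375,225,7,"pics/s2.png",im)
print((proj("side",p)-[275,135])*7)
E
```

```text
time_s: 1.87
tcp_pos: [0.5964, 0.0604, 0.1093]
ee_rot: [[-0.005, 0.05, 0.999], [0.0, 0.999, -0.05], [-1.0, 0.0, -0.005]]
wrist_force: [-0.6, -0.2, 0.1]
grip_width: 0.197
[0.59637604 0.06038051 0.10931182] [ 0.006 -0.035 -0.    -0.045 -0.     0.005  0.002]
[[326.91879453 344.62026891]]
```

View pics/s2.png

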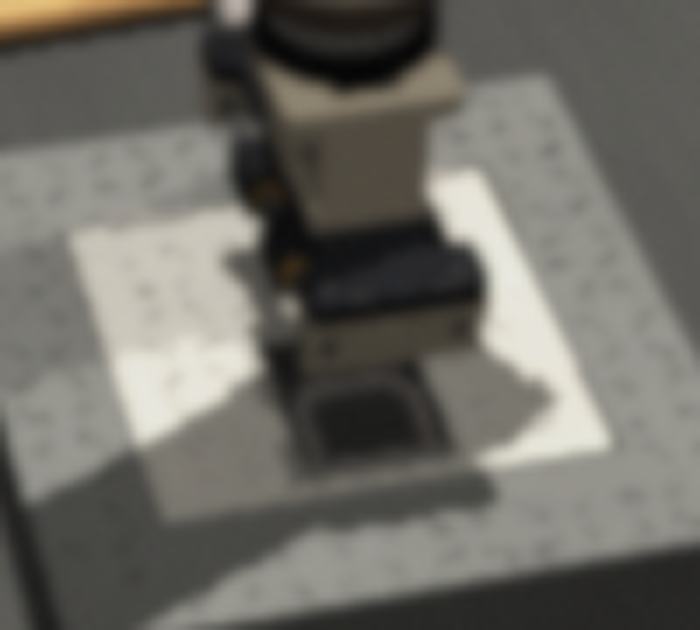

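```bash
python3 -m crank '[[0,-10,5,0,0,0,0.2],[0,-10,5,0,0,0,0.2],[0,-10,5,0,0,0,0.2],[0,-10,5,0,0,0,0.2]]'; python3 - <<'E'
from h import *
o=arm.get_obs();print(o['tcp_pos'],o['joint_velocities'].round(3))
p=o['tcp_pos']-[0,0,.014]
im=arm.read_camera("side")[:,:,::-1]
crop("side",275,135,375,225,7,"pics/s3.png",im)
print((proj("side",p)-[275,135])*7)
E
```

```text
time_s: 2.25
tcp_pos: [0.6039, 0.0482, 0.1117]
ee_rot: [[0.002, 0.054, 0.999], [-0.0, 0.999, -0.054], [-1.0, 0.0, 0.002]]
wrist_force: [0.0, 0.1, 0.5]
grip_width: 0.2
[0.60392765 0.04820486 0.11171187] [-0.006  0.006 -0.008  0.009 -0.002 -0.001 -0.001]
[[352.64286311 354.98129894]]
```

View pics/s3.png

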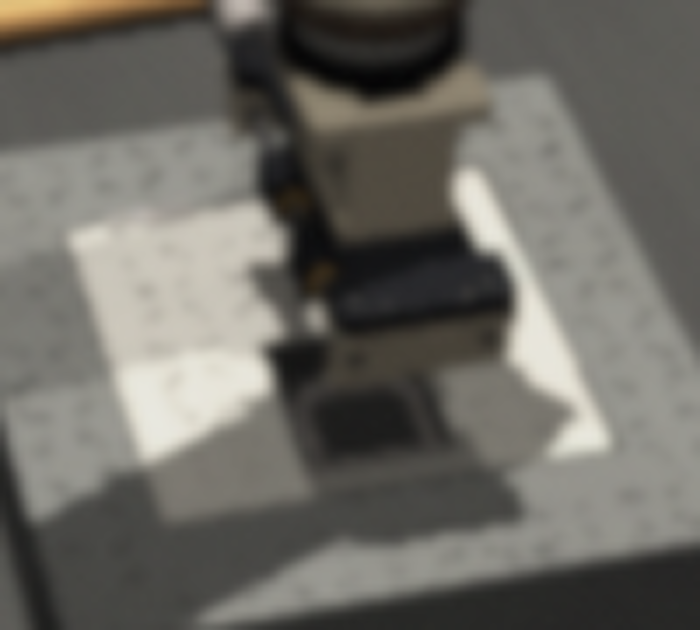

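```bash
python3 -m crank '[[0,0,0,0,0,0,0.2],[0,0,0,0,0,0,0.2]]'; python3 -m crank '[[0,0,0,0,0,0,0.2],[0,0,0,0,0,0,0.2]]'
```

```text
time_s: 2.47
tcp_pos: [0.6031, 0.0489, 0.1109]
ee_rot: [[0.0, 0.053, 0.999], [0.0, 0.999, -0.053], [-1.0, 0.0, 0.0]]
wrist_force: [0.1, -0.3, -0.0]
grip_width: 0.2
time_s: 2.63
tcp_pos: [0.6031, 0.0489, 0.1106]
ee_rot: [[-0.0, 0.053, 0.999], [0.0, 0.999, -0.053], [-1.0, 0.0, -0.0]]
wrist_force: [0.2, -0.6, -0.1]
grip_width: 0.2
```

```bash
python3 - <<'E'
from h import *
p=np.array([.6039,.0482,.1117]);Y=np.array([.053,.999,0]);X=np.array([.999,-.053,0])
for s in(-1,1): print(((proj("side",p+[0,0,.052]-.095*Y+s*.0375*X)+.5-[275,135])*7-.5))
E
```

```text
[[332.23772243 401.73925444]]
[[515.42965198 371.79975379]]
```

```bash
python3 -m crank '[[6,1.5,-1,0,0,0,0.2],[12,1.5,-1,0,0,0,0.2],[16,1.5,-1,0,0,0,0.2],[16,1.5,-1,0,0,0,0.2]]'; python3 -m crank '[[5,0,0,0,0,0,0.2],[10,0,0,0,0,0,0.2],[14,0,0,0,0,0,0.2],[14,0,0,0,0,0,0.2]]'
```

```text
time_s: 2.97
tcp_pos: [0.6011, 0.0502, 0.093]
ee_rot: [[-0.003, 0.053, 0.999], [-0.0, 0.999, -0.053], [-1.0, -0.0, -0.003]]
wrist_force: [-0.7, -0.7, 0.2]
grip_width: 0.203
time_s: 3.3
tcp_pos: [0.6015, 0.0501, 0.0794]
ee_rot: [[-0.002, 0.053, 0.999], [-0.0, 0.999, -0.053], [-1.0, -0.0, -0.002]]
wrist_force: [-0.2, 0.7, 0.1]
grip_width: 0.204
```

No contact on the way in; the fingers are in the recess. Now close on the bar.

```bash
python3 -m crank '[[0,0,0,0,0,0,0],[0,0,0,0,0,0,0],[0,0,0,0,0,0,0],[0,0,0,0,0,0,0]]' 15
```

```text
time_s: 3.63
tcp_pos: [0.6023, 0.05, 0.0808]
ee_rot: [[0.0, 0.053, 0.999], [-0.0, 0.999, -0.053], [-1.0, -0.0, 0.0]]
wrist_force: [-0.7, 0.2, -1.6]
grip_width: 0.082
```

```bash
python3 -m crank '[[-7.8,-0.7,0,0,0,0,0],[-15.4,-2.7,0,0,0,0,0],[-22.5,-6,0,0,0,0,0],[-28.9,-10.5,0,0,0,0,0],[-34.5,-16.1,0,0,0,0,0],[-39,-22.5,0,0,0,0,0],[-39,-22.5,0,0,0,0,0]]'
```

```text
time_s: 4.22
tcp_pos: [0.6012, 0.0276, 0.1213]
ee_rot: [[0.001, 0.054, 0.999], [0.001, 0.999, -0.054], [-1.0, 0.001, 0.001]]
wrist_force: [-2.1, 1.9, 0.7]
grip_width: 0.079
```

```bash
python3 -m crank '[[-2,-4,0,0,0,0,0],[-3.5,-8,0,0,0,0,0],[-4.9,-13,0,0,0,0,0],[-5.8,-18,0,0,0,0,0],[-6,-22.5,0,0,0,0,0],[-6,-22.5,0,0,0,0,0],[-6,-22.5,0,0,0,0,0]]'; python3 - <<'E'
from h import *
o=arm.get_obs();print(o['tcp_pos'])
crop("side",245,75,405,245,4,"pics/s4.png")
E
```

```text
time_s: 4.8
tcp_pos: [0.6, 0.0039, 0.1259]
ee_rot: [[0.0, 0.054, 0.999], [-0.001, 0.999, -0.054], [-1.0, -0.001, 0.0]]
wrist_force: [-1.5, 0.4, 5.4]
grip_width: 0.078
[0.59995889 0.00390451 0.12593674]
```

View pics/s4.png

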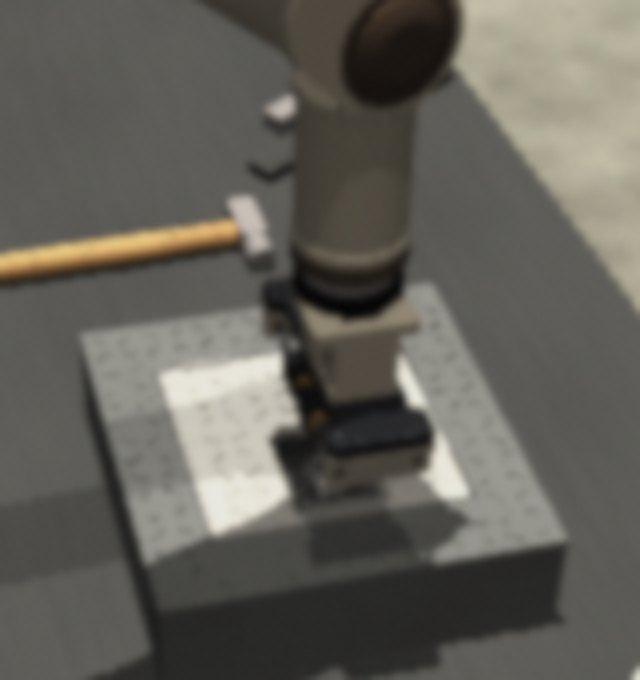

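```bash
python3 - <<'E'
import numpy as np
def bar(p,psi):
    d=np.array([-np.cos(p),np.sin(p)]);n=np.array([np.sin(p),np.cos(p)])
    return 174*d-5*n+45*np.array([np.cos(psi),np.sin(psi)])
b0=bar(0,np.pi/2);prev=b0
for i,ph in enumerate(np.arange(0,107,3.5)):
    p=np.radians(ph);psi=np.radians(90-80*ph/103)
    b=bar(p,psi)
    if i%8==0: base=b
    print(ph, "th %.0f"%np.degrees(p+psi),"tool x,y from base",(-(b-base)[1]).round(1),(b-base)[0].round(1),"abs from b0",(b-b0).round(1))
    if i%8==7: pass
E
```

```text
0.0 th 90 tool x,y from base -0.0 0.0 abs from b0 [0. 0.]
3.5 th 91 tool x,y from base -10.6 2.2 abs from b0 [ 2.2 10.6]
7.0 th 92 tool x,y from base -21.0 5.0 abs from b0 [ 5. 21.]
10.5 th 92 tool x,y from base -31.3 8.4 abs from b0 [ 8.4 31.3]
14.0 th 93 tool x,y from base -41.4 12.4 abs from b0 [12.4 41.4]
17.5 th 94 tool x,y from base -51.3 17.1 abs from b0 [17.1 51.3]
21.0 th 95 tool x,y from base -60.9 22.4 abs from b0 [22.4 60.9]
24.5 th 95 tool x,y from base -70.1 28.3 abs from b0 [28.3 70.1]
28.0 th 96 tool x,y from base -0.0 0.0 abs from b0 [34.7 79.1]
31.5 th 97 tool x,y from base -8.5 7.0 abs from b0 [41.7 87.6]
35.0 th 98 tool x,y from base -16.7 14.5 abs from b0 [49.2 95.7]
38.5 th 99 tool x,y from base -24.3 22.5 abs from b0 [ 57.1 103.4]
42.0 th 99 tool x,y from base -31.5 30.9 abs from b0 [ 65.6 110.6]
45.5 th 100 tool x,y from base -38.2 39.8 abs from b0 [ 74.5 117.3]
49.0 th 101 tool x,y from base -44.4 49.1 abs from b0 [ 83.8 123.5]
52.5 th 102 tool x,y from base -50.0 58.8 abs from b0 [ 93.5 129.1]
56.0 th 103 tool x,y from base -0.0 0.0 abs from b0 [103.5 134.1]
[... 240 characters left out ...]
42.8 abs from b0 [146.4 148. ]
73.5 th 106 tool x,y from base -15.8 54.0 abs from b0 [157.6 149.9]
77.0 th 107 tool x,y from base -16.9 65.4 abs from b0 [168.9 151. ]
80.5 th 108 tool x,y from base -17.4 76.7 abs from b0 [180.3 151.6]
84.0 th 109 tool x,y from base -0.0 0.0 abs from b0 [191.7 151.4]
87.5 th 110 tool x,y from base 0.9 11.4 abs from b0 [203.1 150.5]
91.0 th 110 tool x,y from base 2.4 22.8 abs from b0 [214.5 148.9]
94.5 th 111 tool x,y from base 4.7 34.1 abs from b0 [225.8 146.7]
98.0 th 112 tool x,y from base 7.6 45.2 abs from b0 [237.  143.8]
101.5 th 113 tool x,y from base 11.2 56.2 abs from b0 [247.9 140.2]
105.0 th 113 tool x,y from base 15.4 67.0 abs from b0 [258.7 136. ]
```

Raise the grip to 25 N and do the first part of the lift (to 28°).

```bash
python3 -m crank '[[-5,1,0,0,0,0,0],[-10.6,2.2,0,0,0,0,0],[-21,5,0,0,0,0,0],[-31.3,8.4,0,0,0,0,0],[-41.4,12.4,0,0,0,0,0],[-51.3,17.1,0,0,0,0,0],[-60.9,22.4,0,0,0,0,0],[-70.1,28.3,0,0,0,0,0]]' 25; python3 - <<'E'
from h import *
o=arm.get_obs();print(o['tcp_pos'])
crop("side",245,55,405,245,3,"pics/s5.png")
E
```

```text
time_s: 5.52
tcp_pos: [0.6013, 0.0332, 0.1969]
ee_rot: [[0.0, 0.053, 0.999], [-0.001, 0.999, -0.053], [-1.0, -0.001, 0.0]]
wrist_force: [2.6, -4.6, -4.8]
grip_width: 0.076
[0.6013327  0.03320446 0.19694246]
```

View pics/s5.png

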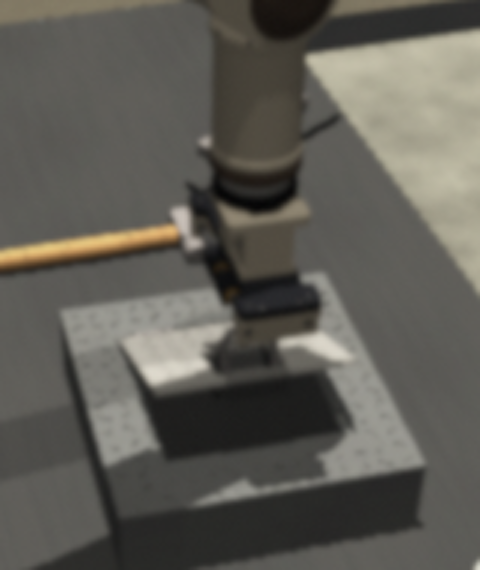

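```bash
python3 -m crank '[[-9,6.4,0,0,0,0,0],[-17.5,13.4,0,0,0,0,0],[-25.6,20.9,0,0,0,0,0],[-33.3,28.8,0,0,0,0,0],[-40.5,37.3,0,0,0,0,0],[-47.2,46.2,0,0,0,0,0],[-53.4,55.5,0,0,0,0,0],[-59,65.2,0,0,0,0,0]]'
```

```text
time_s: 6.23
tcp_pos: [0.6049, 0.0981, 0.2555]
ee_rot: [[0.0, 0.053, 0.999], [-0.002, 0.999, -0.053], [-1.0, -0.002, 0.0]]
wrist_force: [1.8, -5.7, -2.4]
grip_width: 0.073
```

```bash
python3 -m crank '[[-5,10,0,0,0,0,0],[-9.4,20.4,0,0,0,0,0],[-13.2,31,0,0,0,0,0],[-16.4,41.8,0,0,0,0,0],[-18.9,52.9,0,0,0,0,0],[-20.8,64.1,0,0,0,0,0],[-21.9,75.4,0,0,0,0,0],[-22.5,86.8,0,0,0,0,0]]'; python3 - <<'E'
from h import *
o=arm.get_obs();print(o['tcp_pos'])
crop("side",245,25,405,245,3,"pics/s6.png")
E
```

```text
time_s: 6.9
tcp_pos: [0.6096, 0.1856, 0.2782]
ee_rot: [[0.001, 0.053, 0.999], [-0.001, 0.999, -0.053], [-1.0, -0.001, 0.001]]
wrist_force: [3.0, -3.9, 0.8]
grip_width: 0.073
[0.60956671 0.18559165 0.278208  ]
```

View pics/s6.png

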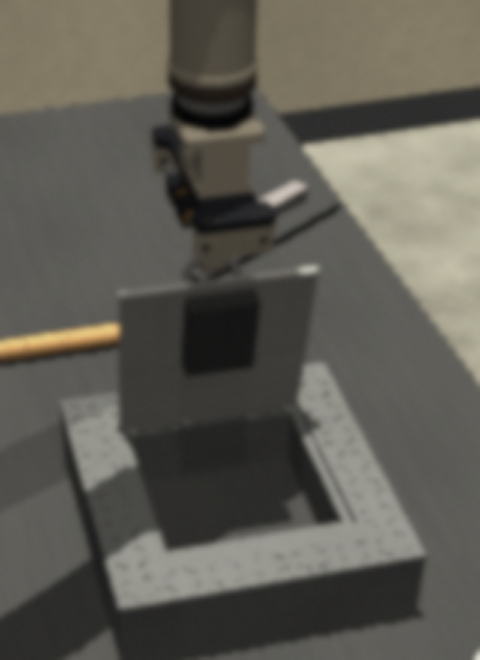

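```bash
python3 -m crank '[[0.2,11.4,0,0,0,0,0],[1.1,22.8,0,0,0,0,0],[2.7,34.2,0,0,0,0,0],[4.9,45.5,0,0,0,0,0],[7.8,56.7,0,0,0,0,0],[11.4,67.6,0,0,0,0,0],[11.4,67.6,0,0,0,0,0]]';python3 -m crank '[[2,5,0,0,0,0,0],[4,10,0,0,0,0,0],[4,10,0,0,0,0,0]]'
```

```text
time_s: 7.53
tcp_pos: [0.6134, 0.2573, 0.2654]
ee_rot: [[0.002, 0.049, 0.999], [0.004, 0.999, -0.049], [-1.0, 0.004, 0.002]]
wrist_force: [5.1, 3.7, 1.0]
grip_width: 0.077
time_s: 7.78
tcp_pos: [0.6136, 0.2586, 0.26]
ee_rot: [[-0.003, 0.055, 0.998], [-0.008, 0.998, -0.055], [-1.0, -0.008, -0.002]]
wrist_force: [0.9, -9.8, 1.8]
grip_width: 0.077
```

```bash
python3 - <<'E'
from h import *
o=arm.get_obs();print(o['tcp_pos'],o['wrist_force'])
crop("side",225,15,405,245,3,"pics/s7.png")
E
```

```text
[0.61356066 0.25861029 0.26004003] [ 0.89563338 -9.82731173  1.77648118]
```

View pics/s7.png

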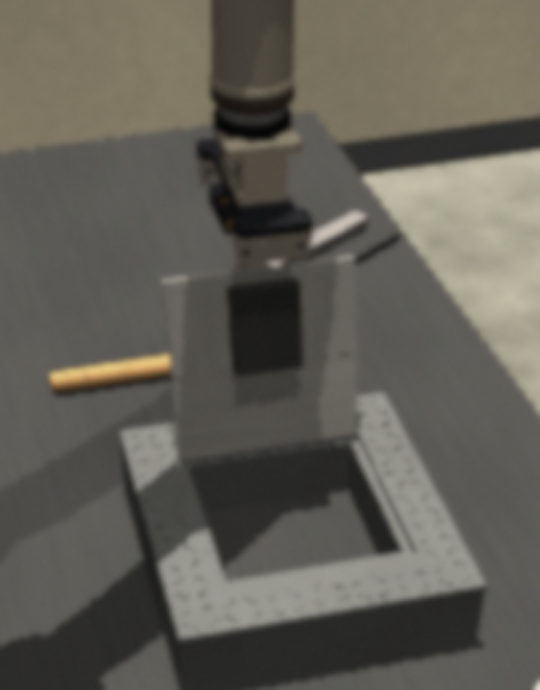

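```bash
python3 -m crank '[[1,4,0,0,0,0,0],[1,6,0,0,0,0,0],[1,6,0,0,0,0,0]]'; cat > hat.py <<'E'
from h import *
import sys
D=np.array([.6023,.0815]);a=-.0528;R=np.array([[np.cos(a),-np.sin(a)],[np.sin(a),np.cos(a)]])
def dw(P): P=np.atleast_2d(P)/1e3; return np.c_[P[:,:2]@R.T+D,P[:,2]]
def hp(phi,x,s,t): # s from hinge, t above top face
    d=np.array([-np.cos(phi),np.sin(phi)]);n=np.array([np.sin(phi),np.cos(phi)])
    q=np.array([98,85])+s*d+t*n; return dw([x,*q])[0]
E
python3 - <<'E'
from hat import *
for phi in(1.65,1.7,1.75,1.8):
    P=np.array([hp(phi,x,196,-6) for x in(-98,98)]); print(phi,((proj("side",P)+.5-[225,15])*3-.5).round(0).tolist(),proj("top",P).round(1).tolist())
P=np.array([hp(1.8,x,0,0) for x in(-98,98)]);print(((proj("side",P)+.5-[225,15])*3-.5).round(0).tolist())
print(((proj("side",dw([[-150,-160,85],[150,-160,85],[-150,160,85]]))+.5-[225,15])*3-.5).round(0).tolist())
E
```

```text
time_s: 8.08
tcp_pos: [0.6137, 0.2587, 0.2583]
ee_rot: [[-0.006, 0.059, 0.998], [-0.015, 0.998, -0.06], [-1.0, -0.016, -0.005]]
wrist_force: [-0.8, -19.8, 3.1]
grip_width: 0.075
1.65 [[168.0, 293.0], [362.0, 269.0]] [[244.6, 209.4], [251.7, 121.1]]
1.7 [[166.0, 289.0], [359.0, 264.0]] [[240.2, 209.1], [247.4, 120.9]]
1.75 [[164.0, 285.0], [356.0, 260.0]] [[235.9, 208.9], [243.2, 120.8]]
1.8 [[162.0, 281.0], [353.0, 257.0]] [[231.6, 208.7], [239.0, 120.8]]
[[177.0, 458.0], [354.0, 431.0]]
[[177.0, 638.0], [484.0, 584.0], [118.0, 430.0]]
```

```bash
python3 -m crank '[[0,-8,0,0,0,0,0],[0,-8,0,0,0,0,0.22],[0,-8,0,0,0,0,0.22],[0,-8,0,0,0,0,0.22],[0,-8,0,0,0,0,0.22]]'
```

```text
time_s: 8.5
tcp_pos: [0.6121, 0.2633, 0.2606]
ee_rot: [[-0.002, 0.05, 0.999], [0.002, 0.999, -0.05], [-1.0, 0.002, -0.002]]
wrist_force: [0.5, 0.4, 0.4]
grip_width: 0.214
```

```bash
python3 -m crank '[[0,-4,0,0,0,0,0.22],[-10,-4,0,0,0,0,0.22],[-30,-4,0,0,0,0,0.22],[-60,-4,0,0,0,0,0.22],[-90,-4,0,0,0,0,0.22],[-90,-4,0,0,0,0,0.22]]';  python3 - <<'E'
from h import *
o=arm.get_obs();print(o['tcp_pos'],o['wrist_force'])
crop("side",225,15,405,245,3,"pics/s8.png")
E
```

```text
time_s: 9.0
tcp_pos: [0.6155, 0.2587, 0.3591]
ee_rot: [[0.01, 0.053, 0.999], [0.005, 0.999, -0.053], [-1.0, 0.006, 0.01]]
wrist_force: [0.8, 1.2, 1.5]
grip_width: 0.22
[0.61548865 0.25872443 0.35910549] [0.81143479 1.21460394 1.53727695]
```

View pics/s8.png

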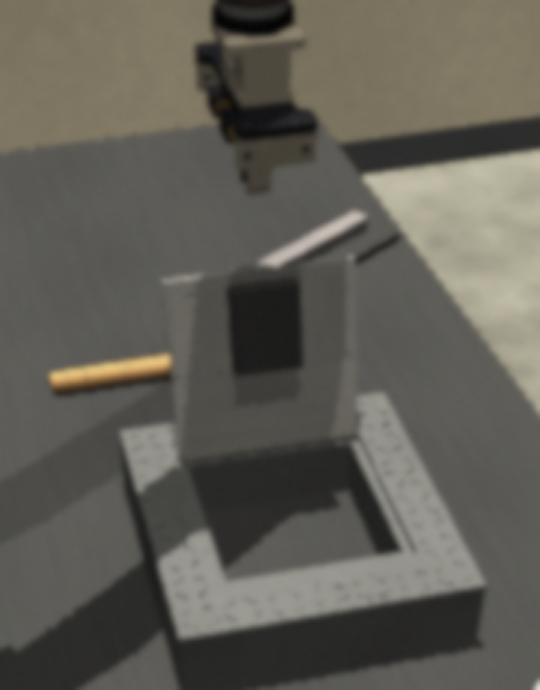

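```bash
python3 -m crank '[[0,-477,-120,0,0,0,0.45],[0,-477,-120,0,0,0,0.45],[0,-477,-120,0,0,0,0.45],[0,-477,-120,0,0,0,0.45],[0,-477,-120,0,0,0,0.45],[0,-477,-120,0,0,0,0.45],[0,-477,-120,0,0,0,0.45],[0,-477,-120,0,0,0,0.45]]'; python3 -m crank '[[0,0,0,0,0,0,0.45],[0,0,0,0,0,0,0.45]]'
```

```text
time_s: 9.72
tcp_pos: [0.5135, -0.0633, 0.3506]
ee_rot: [[-0.0, 0.053, 0.999], [0.0, 0.999, -0.053], [-1.0, 0.0, -0.0]]
wrist_force: [0.5, -0.4, -0.1]
grip_width: 0.453
time_s: 9.88
tcp_pos: [0.5137, -0.0649, 0.3507]
ee_rot: [[-0.001, 0.059, 0.998], [-0.001, 0.998, -0.059], [-1.0, -0.001, -0.001]]
wrist_force: [0.2, 1.0, -0.4]
grip_width: 0.45
```

```bash
python3 -m crank '[[40,-149,-35,0,0,0,0.45],[80,-149,-35,0,0,0,0.45],[130,-149,-35,0,0,0,0.45],[250,-149,-35,0,0,0,0.45],[250,-149,-35,0,0,0,0.45],[250,-149,-35,0,0,0,0.45],[250,-149,-35,0,0,0,0.45],[250,-149,-35,0,0,0,0.45]]'; python3 -m crank '[[0,0,0,0,0,0,0.45],[0,0,0,0,0,0,0.45]]';  python3 - <<'E'
from h import *
o=arm.get_obs();p=o['tcp_pos'];print(p,o['wrist_force'])
print((proj("side",[p-[0,0,.014],[.471,-.2115,.014]])-[240,220])*6,(proj("top",[p-[0,0,.014],[.471,-.2115,.014]])-[340,180])*5)
crop("side",240,220,370,310,6,"pics/s9.png")
crop("top",340,180,480,290,5,"pics/t9.png")
E
```

```text
time_s: 10.55
tcp_pos: [0.4701, -0.2071, 0.0968]
ee_rot: [[-0.004, 0.052, 0.999], [0.003, 0.999, -0.052], [-1.0, 0.002, -0.004]]
wrist_force: [-0.1, 0.7, 0.4]
grip_width: 0.449
time_s: 10.72
tcp_pos: [0.4716, -0.2068, 0.0997]
ee_rot: [[-0.003, 0.052, 0.999], [0.002, 0.999, -0.052], [-1.0, 0.002, -0.003]]
wrist_force: [0.3, 0.4, 0.3]
grip_width: 0.451
[ 0.47157614 -0.2068413   0.0997342 ] [0.28212719 0.40035355 0.28817961]
[[406.13025129 251.13341739]
 [407.63367867 362.71575976]] [[363.22920767 252.11602255]
 [347.25203626 255.53589624]]
```

View pics/s9.png

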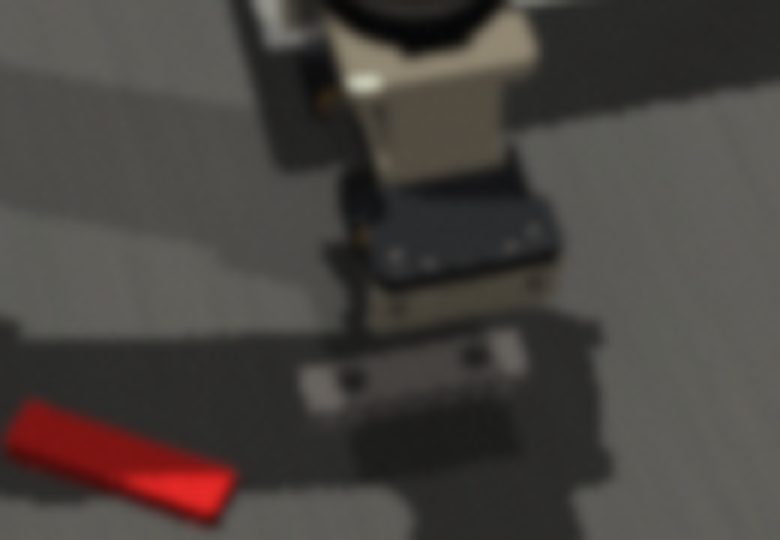

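View pics/t9.png

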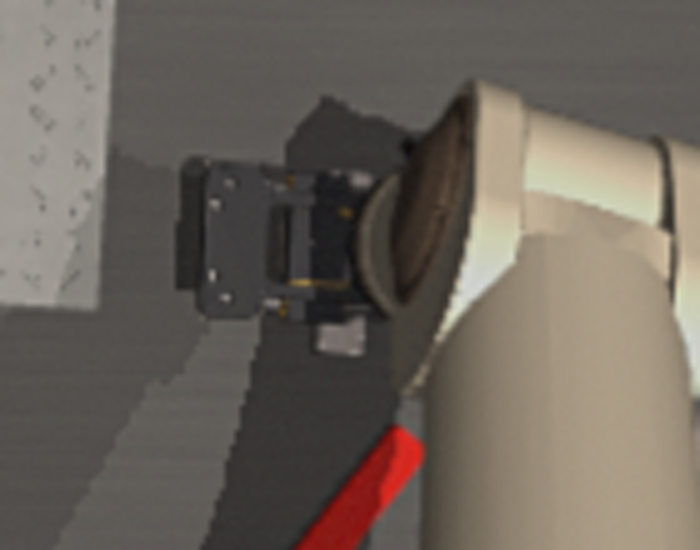

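```bash
python3 -m crank '[[20,-4.5,-1,0,0,0,0.45],[40,-4.5,-1,0,0,0,0.45],[55,-4.5,-1,0,0,0,0.45],[65,-4.5,-1,0,0,0,0.45],[70,-4.5,-1,0,0,0,0.45],[70,-4.5,-1,0,0,0,0.45],[70,-4.5,-1,0,0,0,0.45]]'; python3 -m crank '[[0,0,0,0,0,0,0.45],[0,0,0,0,0,0,0.45]]'; python3 -c "
from station import arm;o=arm.get_obs();print(o['qpos'].round(2),o['tcp_pos'])"
```

```text
time_s: 11.4
tcp_pos: [0.4719, -0.213, 0.0319]
ee_rot: [[0.002, 0.052, 0.999], [-0.001, 0.999, -0.052], [-1.0, -0.0, 0.002]]
wrist_force: [-0.4, -0.1, -0.1]
grip_width: 0.45
time_s: 11.57
tcp_pos: [0.4717, -0.2133, 0.0319]
ee_rot: [[0.002, 0.053, 0.999], [-0.001, 0.999, -0.053], [-1.0, -0.001, 0.002]]
wrist_force: [-0.2, -1.1, -0.5]
grip_width: 0.448
[ 0.47  0.55 -0.12  2.02  0.12  0.57  1.79] [ 0.47170322 -0.2132876   0.03187864]
```

```bash
python3 -m crank '[[5,1.5,0,0,0,0,0.45],[10.4,1.5,0,0,0,0,0.45],[10.4,1.5,0,0,0,0,0.45],[10.4,1.5,0,0,0,0,0.45]]'; python3 -m crank '[[0,0,0,0,0,0,0.15],[0,0,0,0,0,0,0.15],[0,0,0,0,0,0,0.15],[0,0,0,0,0,0,0.15],[0,0,0,0,0,0,0.15]]' 30
```

```text
time_s: 11.9
tcp_pos: [0.4704, -0.2113, 0.0199]
ee_rot: [[-0.001, 0.053, 0.999], [0.001, 0.999, -0.053], [-1.0, 0.0, -0.001]]
wrist_force: [0.5, 0.3, 0.8]
grip_width: 0.443
time_s: 12.32
tcp_pos: [0.471, -0.2117, 0.0205]
ee_rot: [[0.0, 0.053, 0.999], [-0.0, 0.999, -0.053], [-1.0, -0.0, 0.0]]
wrist_force: [-0.3, -0.4, -1.6]
grip_width: 0.255
```

```bash
python3 -m crank '[[-3,0,0,0,0,0,0.15],[-8,0,0,0,0,0,0.15],[-20,0,0,0,0,0,0.15],[-45,0,0,0,0,0,0.15],[-75,0,0,0,0,0,0.15],[-100,0,0,0,0,0,0.15],[-120,0,0,0,0,0,0.15],[-120,0,0,0,0,0,0.15]]' 40;python3 -m crank '[[0,0,0,0,0,0,0.15],[0,0,0,0,0,0,0.15]]';   python3 - <<'E'
from h import *
o=arm.get_obs();p=o['tcp_pos'];print(p,o['wrist_force'],o['qpos'].round(2))
crop("side",220,180,380,330,4,"pics/s10.png")
E
```

```text
time_s: 12.98
tcp_pos: [0.4739, -0.2127, 0.1458]
ee_rot: [[0.008, 0.053, 0.999], [-0.003, 0.999, -0.053], [-1.0, -0.003, 0.008]]
wrist_force: [0.8, -0.8, -1.6]
grip_width: 0.254
time_s: 13.15
tcp_pos: [0.4703, -0.2113, 0.1403]
ee_rot: [[-0.001, 0.053, 0.999], [0.0, 0.999, -0.053], [-1.0, 0.0, -0.001]]
wrist_force: [-0.3, 0.6, -2.0]
grip_width: 0.252
[ 0.4703041  -0.21133136  0.14027565] [-0.33373494  0.61772139 -2.0151789 ] [ 0.5   0.37 -0.15  1.98  0.07  0.8   1.82]
```

View pics/s10.png

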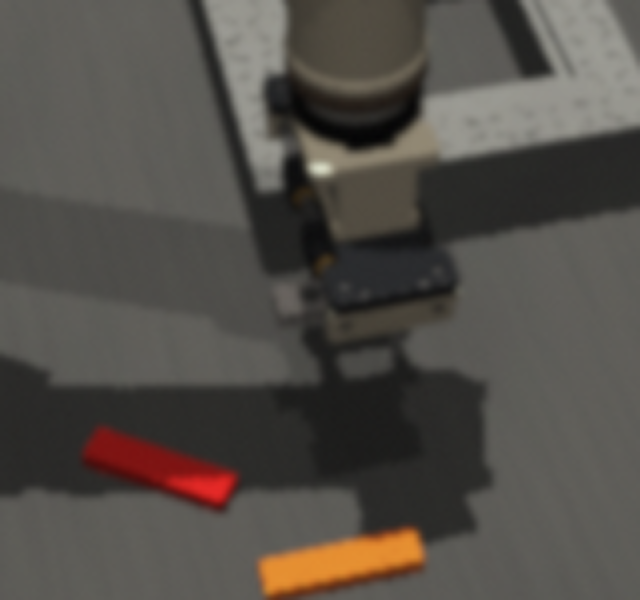

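```bash
python3 -m crank '[[-35,30,10,0,0,0,0.15],[-35,60,25,-7,0,0,0.15],[-35,95,40,-14,0,0,0.15],[-35,130,55,-21,0,0,0.15],[-35,165,70,-28,0,0,0.15],[-35,195,85,-35,0,0,0.15],[-35,225,95,-42,0,0,0.15],[-35,250,105,-49,0,0,0.15]]';python3 -m crank '[[0,0,0,0,0,0,0.15]]'
```

```text
time_s: 13.87
tcp_pos: [0.5883, 0.0356, 0.1737]
ee_rot: [[-0.003, -0.725, 0.689], [0.001, 0.689, 0.725], [-1.0, 0.003, -0.001]]
wrist_force: [0.0, 0.4, -2.3]
grip_width: 0.253
time_s: 13.95
tcp_pos: [0.5896, 0.0409, 0.1741]
ee_rot: [[-0.001, -0.729, 0.685], [0.006, 0.685, 0.729], [-1.0, 0.004, 0.004]]
wrist_force: [-0.3, 1.2, -2.0]
grip_width: 0.258
```

```bash
python3 -m crank '[[0,4,10,-7,0,0,0.15],[0,9,20,-14,0,0,0.15],[0,9,26,-21,0,0,0.15],[0,9,26,-28,0,0,0.15],[0,9,26,-35,0,0,0.15],[0,9,26,-40.2,0,0,0.15],[0,9,26,-40.2,0,0,0.15],[0,9,26,-40.2,0,0,0.15]]';python3 -m crank '[[0,0,0,0,0,0,0.15],[0,0,0,0,0,0,0.15]]';   python3 - <<'E'
from hat import *
o=arm.get_obs();p=o['tcp_pos'];print(p,o['wrist_force'],o['qpos'].round(2))
print("deck coords",((p[:2]-D)@R*1e3).round(1), np.degrees(np.arctan2(*o['ee_rot'][1::-1,1])))
crop("side",225,15,405,245,3,"pics/s11.png")
crop("top",210,100,390,260,4,"pics/t11.png")
E
```

```text
time_s: 14.62
tcp_pos: [0.5996, 0.0567, 0.1737]
ee_rot: [[-0.004, -0.997, 0.071], [0.003, 0.071, 0.998], [-1.0, 0.004, 0.003]]
wrist_force: [-0.5, -0.3, -2.3]
grip_width: 0.251
time_s: 14.78
tcp_pos: [0.6001, 0.0566, 0.1745]
ee_rot: [[-0.002, -0.998, 0.069], [-0.002, 0.069, 0.998], [-1.0, 0.002, -0.002]]
wrist_force: [1.0, -1.0, -2.4]
grip_width: 0.253
[0.60009884 0.05657825 0.17448935] [ 1.04831011 -0.95304406 -2.44070719] [ 0.42  0.57 -0.76  1.72  0.45  1.03  2.57]
deck coords [ -0.9 -25. ] 176.02811765014724
```

View pics/s11.png

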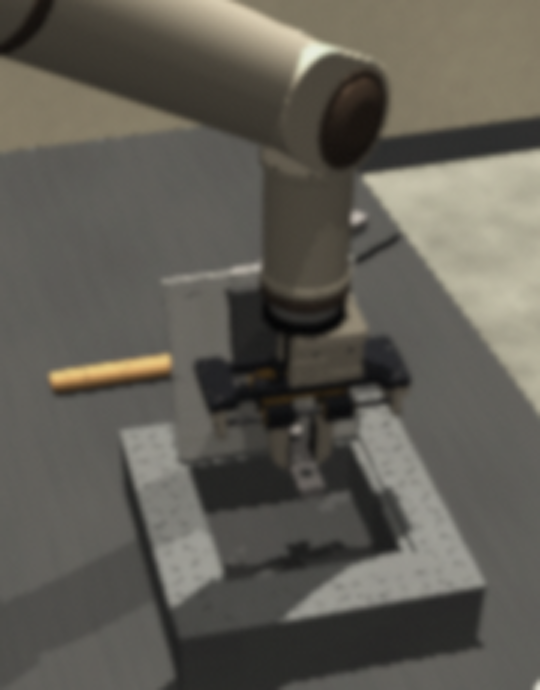

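View pics/t11.png

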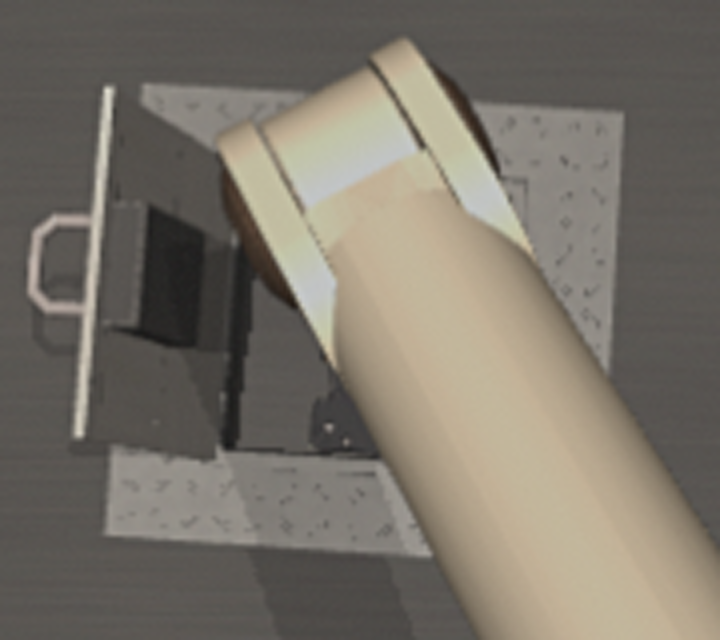

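```bash
python3 -m crank '[[0,0,0,7,0,0,0.15],[0,0,0,14,0,0,0.15],[0,0,0,21,0,0,0.15],[0,0,0,28,0,0,0.15],[0,0,0,35,0,0,0.15],[0,0,0,42,0,0,0.15],[0,0,0,49,0,0,0.15],[0,0,0,56,0,0,0.15]]';python3 -c "
from station import arm;o=arm.get_obs();print(o['qpos'].round(2),o['tcp_pos'])"
```

```text
time_s: 15.55
tcp_pos: [0.6006, 0.0581, 0.1759]
ee_rot: [[0.001, -0.498, 0.867], [-0.001, 0.867, 0.498], [-1.0, -0.001, 0.0]]
wrist_force: [-0.7, -0.4, -1.7]
grip_width: 0.256
[ 0.27  0.51 -0.55  1.73  0.31  0.99  1.7 ] [0.60064401 0.05805175 0.17588522]
```

```bash
R1='x'; python3 -m crank '[[0,0,0,7,0,0,0.15],[0,0,0,14,0,0,0.15],[0,0,0,21,0,0,0.15],[0,0,0,28,0,0,0.15],[0,0,0,35,0,0,0.15],[0,0,0,42,0,0,0.15],[0,0,0,49,0,0,0.15],[0,0,0,56,0,0,0.15]]'; python3 -m crank '[[0,0,0,7,0,0,0.15],[0,0,0,14,0,0,0.15],[0,0,0,21,0,0,0.15],[0,0,0,28,0,0,0.15],[0,0,0,35,0,0,0.15],[0,0,0,42,0,0,0.15],[0,0,0,49,0,0,0.15],[0,0,0,56,0,0,0.15]]';python3 -c "
from station import arm;o=arm.get_obs();print(o['qpos'].round(2),o['tcp_pos'])"
```

```text
time_s: 16.22
tcp_pos: [0.6007, 0.0582, 0.1761]
ee_rot: [[0.001, 0.441, 0.898], [-0.001, 0.898, -0.441], [-1.0, -0.0, 0.001]]
wrist_force: [-0.5, 0.2, -1.1]
grip_width: 0.255
time_s: 16.88
tcp_pos: [0.6007, 0.0584, 0.1762]
ee_rot: [[0.001, 0.991, 0.137], [-0.0, 0.137, -0.991], [-1.0, 0.001, 0.0]]
wrist_force: [-0.2, 0.8, -1.9]
grip_width: 0.256
[-0.05  0.46 -0.12  1.74  0.07  0.95 -0.06] [0.60073375 0.05835296 0.17618289]
```

```bash
python3 -m crank '[[0,0,0,6,0,0,0.15],[0,0,0,10.9,0,0,0.15],[0,0,0,10.9,0,0,0.15],[0,0,0,10.9,0,0,0.15],[0,0,0,10.9,0,0,0.15]]';python3 - <<'E'
from hat import *
o=arm.get_obs();p=o['tcp_pos'];print(p,o['wrist_force'],o['qpos'].round(2))
print("deck coords",((p[:2]-D)@R*1e3).round(1), np.degrees(np.arctan2(*o['ee_rot'][1::-1,1])))
crop("side",225,15,405,245,3,"pics/s12.png")
crop("top",210,100,390,260,4,"pics/t12.png")
E
```

```text
time_s: 17.3
tcp_pos: [0.6006, 0.0581, 0.1758]
ee_rot: [[0.001, 0.999, -0.044], [-0.0, -0.044, -0.999], [-1.0, 0.001, 0.0]]
wrist_force: [0.6, -1.0, -2.4]
grip_width: 0.252
[0.60059633 0.05810599 0.17579875] [ 0.6043452  -0.99749023 -2.38099405] [-0.08  0.45 -0.09  1.74  0.05  0.95 -0.22]
deck coords [ -0.5 -23.5] -2.535487241165334
```

View pics/s12.png

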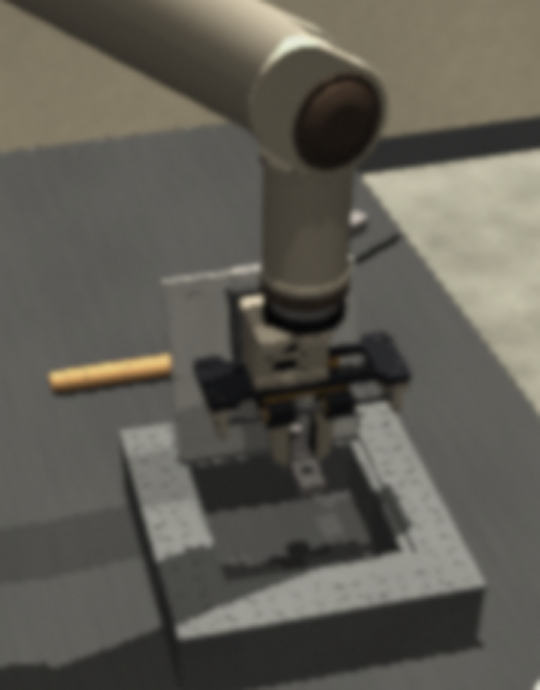

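View pics/t12.png

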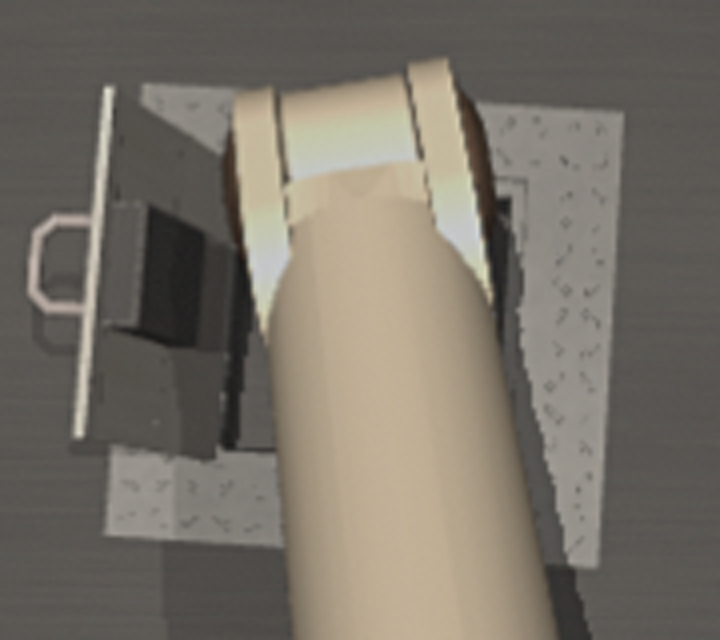

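```bash
python3 -m crank '[[15,0.5,-5,0.5,0,0,0.15],[35,0.5,-5,0.5,0,0,0.15],[60,0.5,-5,0.5,0,0,0.15],[85,0.5,-5,0.5,0,0,0.15],[105,0.5,-5,0.5,0,0,0.15],[120,0.5,-5,0.5,0,0,0.15],[125,0.5,-5,0.5,0,0,0.15],[125,0.5,-5,0.5,0,0,0.15]]';python3 -m crank '[[0,0,0,0,0,0,0.15],[0,0,0,0,0,0,0.15],[0,0,0,0,0,0,0.15]]';python3 - <<'E'
from hat import *
o=arm.get_obs();p=o['tcp_pos'];print(p,o['wrist_force'],o['qpos'].round(2))
print("deck coords",((p[:2]-D)@R*1e3).round(1), np.degrees(np.arctan2(*o['ee_rot'][1::-1,1])))
crop("side",255,105,395,245,4,"pics/s13.png")
E
```

```text
time_s: 18.07
tcp_pos: [0.6001, 0.0622, 0.0489]
ee_rot: [[-0.003, 0.998, -0.056], [-0.0, -0.056, -0.998], [-1.0, -0.003, 0.0]]
wrist_force: [-0.8, 0.3, -0.6]
grip_width: 0.253
time_s: 18.32
tcp_pos: [0.6025, 0.0626, 0.0519]
ee_rot: [[0.003, 0.998, -0.056], [0.0, -0.056, -0.998], [-1.0, 0.003, -0.001]]
wrist_force: [-0.3, -0.3, -1.4]
grip_width: 0.255
[0.60250993 0.06260659 0.05190336] [-0.26869595 -0.30667465 -1.35757869] [-0.09  0.63 -0.08  1.8   0.07  0.72 -0.26]
deck coords [  1.2 -18.9] -3.2202102940718156
```

View pics/s13.png

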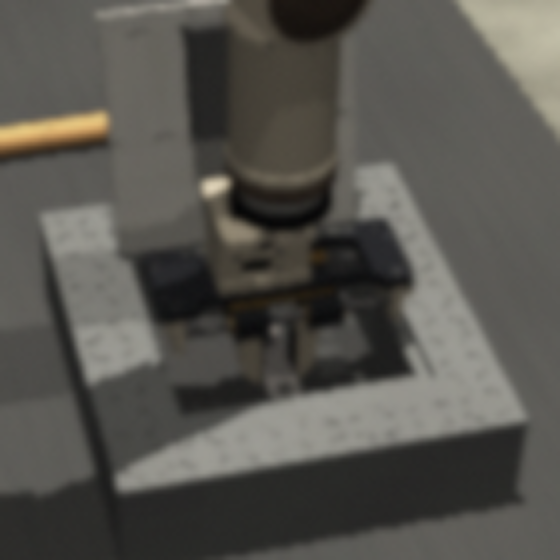

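```bash
python3 - <<'E'
from hat import *
s=lambda P:((proj("side",dw(P))+.5-[255,105])*4-.5).round(0).tolist()
print("open corners",s([[-98,-98,85],[98,-98,85],[98,98,85],[-98,98,85]]))
z=51.9+52
print("body bottom front",s([[-93.8,-56.4,z],[96.2,-56.4,z]]))
print("body bottom back",s([[-93.8,18,z],[96.2,18,z]]))
E
```

```text
open corners [[170.0, 417.0], [429.0, 374.0], [352.0, 215.0], [116.0, 250.0]]
body bottom front [[163.0, 359.0], [411.0, 319.0]]
body bottom back [[141.0, 295.0], [381.0, 257.0]]
```

```bash
python3 -m crank '[[5,-0.7,0,0,0,0,0.15],[10,-0.7,0,0,0,0,0.15],[13,-0.7,0,0,0,0,0.15],[15,-0.7,0,0,0,0,0.15],[15,-0.7,0,0,0,0,0.15],[15,-0.7,0,0,0,0,0.15]]';python3 -m crank '[[0,0,0,0,0,0,0.15],[0,0,0,0,0,0,0.15],[0,0,0,0,0,0,0.15]]'
```

```text
time_s: 18.87
tcp_pos: [0.6004, 0.0625, 0.0351]
ee_rot: [[-0.001, 0.998, -0.056], [-0.0, -0.056, -0.998], [-1.0, -0.001, 0.0]]
wrist_force: [-0.2, 0.6, -1.3]
grip_width: 0.256
time_s: 19.12
tcp_pos: [0.6007, 0.0626, 0.0356]
ee_rot: [[0.0, 0.998, -0.056], [0.0, -0.056, -0.998], [-1.0, 0.0, -0.0]]
wrist_force: [-0.4, 0.1, -2.1]
grip_width: 0.255
```

```bash
python3 -m crank '[[0.7,0,0,0,0,0,0.15],[1.4,0,0,0,0,0,0.15],[2,0,0,0,0,0,0.15],[2,0,0,0,0,0,0.15]]';python3 -m crank '[[0.5,0,0,0,0,0,0.15],[1,0,0,0,0,0,0.15],[1,0,0,0,0,0,0.15],[1,0,0,0,0,0,0.15]]';python3 -m crank '[[0.5,0,0,0,0,0,0.15],[1,0,0,0,0,0,0.15],[1,0,0,0,0,0,0.15]]'
```

```text
time_s: 19.45
tcp_pos: [0.6005, 0.0625, 0.0333]
ee_rot: [[-0.0, 0.998, -0.056], [-0.0, -0.056, -0.998], [-1.0, -0.0, 0.0]]
wrist_force: [-0.5, -0.1, -1.8]
grip_width: 0.256
time_s: 19.78
tcp_pos: [0.6006, 0.0625, 0.0326]
ee_rot: [[0.0, 0.998, -0.056], [0.0, -0.056, -0.998], [-1.0, 0.0, -0.0]]
wrist_force: [0.4, -0.0, -0.6]
grip_width: 0.251
time_s: 20.03
tcp_pos: [0.6006, 0.0626, 0.0325]
ee_rot: [[-0.0, 0.998, -0.056], [-0.0, -0.056, -0.998], [-1.0, -0.0, 0.0]]
wrist_force: [-4.2, 0.0, 8.0]
grip_width: 0.254
```

```bash
python3 -m crank '[[-0.7,0,0,0,0,0,0.15],[-0.7,0,0,0,0,0,0.15]]' 8; python3 -m crank '[[0,0,0,0,0,0,0.3],[0,0,0,0,0,0,0.4],[0,0,0,0,0,0,0.45],[0,0,0,0,0,0,0.45],[0,0,0,0,0,0,0.45]]'
```

```text
time_s: 20.2
tcp_pos: [0.6008, 0.0625, 0.0324]
ee_rot: [[0.0, 0.998, -0.056], [0.0, -0.056, -0.998], [-1.0, 0.0, -0.0]]
wrist_force: [-0.9, -0.8, 2.4]
grip_width: 0.261
time_s: 20.62
tcp_pos: [0.6006, 0.0625, 0.032]
ee_rot: [[-0.0, 0.998, -0.056], [0.0, -0.056, -0.998], [-1.0, -0.0, -0.0]]
wrist_force: [0.6, 0.4, -0.3]
grip_width: 0.442
```

Released, with no force left on the wrist. Now rise straight up, clear of the hatch, and retreat toward −y and back.

```bash
python3 -m crank '[[-3,0,0,0,0,0,0.45],[-10,0,0,0,0,0,0.45],[-25,0,0,0,0,0,0.45],[-50,0,0,0,0,0,0.45],[-80,0,0,0,0,0,0.45],[-115,0,0,0,0,0,0.45],[-150,0,0,0,0,0,0.45],[-180,0,0,0,0,0,0.45]]'; python3 -m crank '[[-40,-30,20,0,0,0,0.45],[-80,-60,40,0,0,0,0.45],[-80,-95,60,0,0,0,0.45],[-80,-130,80,0,0,0,0.45],[-80,-160,100,0,0,0,0.45],[-80,-180,120,0,0,0,0.45],[-80,-180,140,0,0,0,0.45],[-80,-180,160,0,0,0,0.45]]'; python3 - <<'E'
from hat import *
o=arm.get_obs();print(o['tcp_pos'],o['wrist_force'])
im=arm.read_camera("top")[:,:,::-1];cv2.imwrite("pics/t14.png",im)
crop("side",205,15,415,215,3,"pics/s14.png")
E
```

```text
time_s: 21.28
tcp_pos: [0.601, 0.0626, 0.2154]
ee_rot: [[0.002, 0.998, -0.056], [0.0, -0.056, -0.998], [-1.0, 0.002, -0.001]]
wrist_force: [-0.1, 0.4, 0.1]
grip_width: 0.447
time_s: 21.95
tcp_pos: [0.4101, -0.088, 0.2933]
ee_rot: [[0.002, 0.998, -0.057], [-0.0, -0.057, -0.998], [-1.0, 0.002, -0.0]]
wrist_force: [0.9, 0.1, 0.7]
grip_width: 0.447
[ 0.41008412 -0.08803714  0.2933139 ] [0.89039317 0.11592771 0.7345442 ]
```

View pics/t14.png

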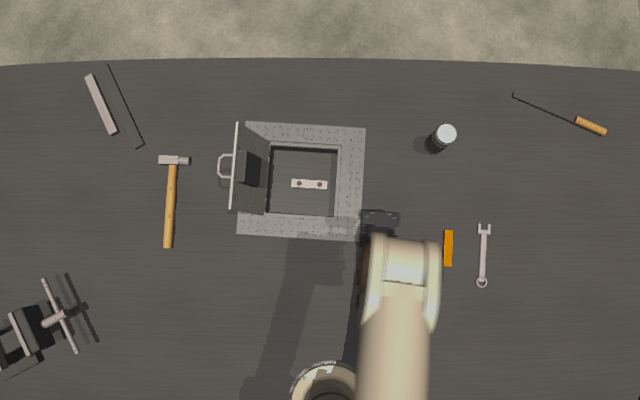

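View pics/s14.png

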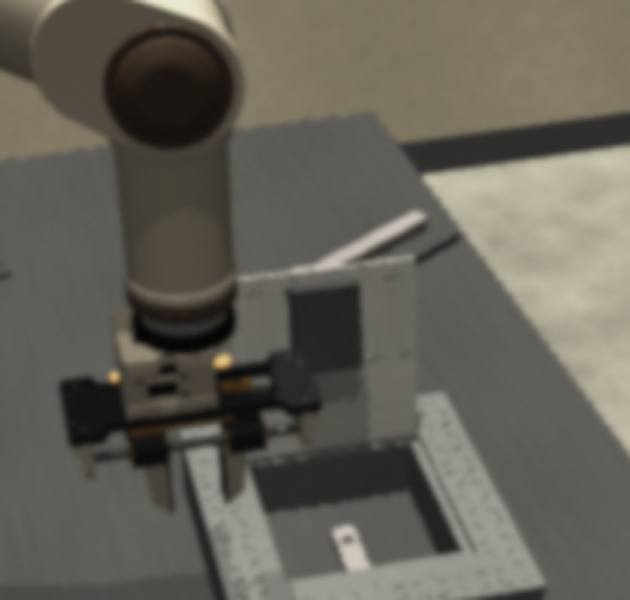

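```bash
python3 - <<'E'
from hat import *
a=cv2.imread("pics/top0.png").astype(int);b=cv2.imread("pics/t14.png").astype(int)
for n,(x0,y0,x1,y1) in dict(can=(425,120,462,158),ham=(155,150,192,250),wr=(472,220,495,290)).items():
    d=np.abs(a-b).max(2)[y0:y1,x0:x1]; print(n,d.max(),(d>25).sum())
W=onz("top",[[291.5,183],[327.5,184.5]],.026);print(np.linalg.norm(W[0]-W[1]),((W.mean(0)[:2]-D)@R*1e3).round(1))
crop("top",220,110,350,230,5,"pics/t15.png",b.astype(np.uint8))
E
```

```text
can 6 0
ham 6 0
wr 6 0
0.09879036542672652 [ -3.2 -17. ]
```

View pics/t15.png

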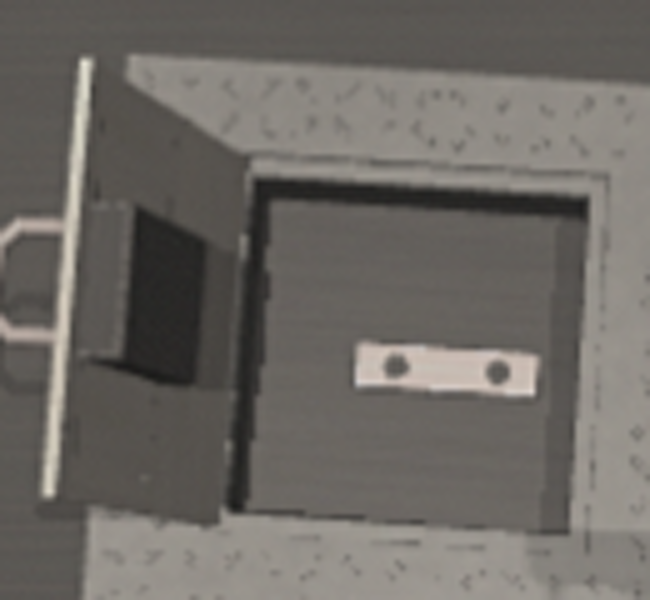

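The jaw lies flat inside the well and measures 99 mm at floor height. The hatch is on its stop and the bystanders have not moved. Handing in.

```bash
python3 -m crank '[[0,0,0,0,0,0,0.45],[0,0,0,0,0,0,0.45]]'; python3 -c "
from station import arm
print(arm.hand_in())"
```

```text
time_s: 22.22
tcp_pos: [0.4121, -0.0863, 0.2925]
ee_rot: [[0.001, 0.998, -0.056], [0.0, -0.056, -0.998], [-1.0, 0.001, -0.0]]
wrist_force: [-0.7, -0.1, 0.9]
grip_width: 0.447
the job is handed in; nothing more can be done
None
```

The job is done and was handed in at about 22 s of robot time.

**What I did:** I gripped the ring pull's bar and flipped it to about 90° with the hatch still shut. I then swung the hatch by the ring back onto its stop. The jaw went down slowly until it touched the well floor, at about 8 N and the height expected, before I released it.

**Last checks:**
- **Hatch:** the edge position in the pictures matches about 1.8 rad. On the stop, the force rose to about 20 N with no further movement. The last picture shows it still standing open after the arm left.
- **Jaw:** it lies flat, measuring 99 mm at floor height, about 17 mm from the well centre along the deck's y. I turned it 90°, so its length runs along the deck's y.
- **Spray can, hammer and wrench:** their areas of the top picture are unchanged from the first one.

**Disagreements and a near miss:**
- **Camera offset:** the two cameras disagreed by about 3–4 mm on positions. I used the average, and both grasps came out centred.
- **Joint 7 near its limit:** while turning the jaw, my first rotation took joint 7 to its reading limit of 2.57 rad. I turned back the other way. The interface reported no error.

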